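# Park the paint tins at the top of the sloped rack

### The arm

A 7-joint arm with a two-finger parallel gripper is mounted at the origin on the work surface. World frame = base frame: x ahead of the robot, y to its left, z up, the work surface at z = 0. Lengths are in m, angles in rad, forces in N, time in s.
With the tool pointing down it reaches from about 0.4 to 0.85 m from the base axis. Payload 10.4 kg.
Tool frame: the origin (TCP) lies at the very end of the fingers, on their centre line; the grasp point (between the pads) lies 19 mm behind it; z points along the fingers, y is the line along which they close (so a half turn about z gives the same grasp; the last joint's range is limited). The gripper opens to 87 mm and grips with 3 to 60 N. Pads are 19 mm wide; open, the fingers measure 117 mm over their backs; the gripper's body (75 mm by 190 mm) begins 51 mm behind the grasp point.
Start: joints at [1.244, 0.332, -0.065, 1.46, 0.022, 1.35, -0.088], TCP at [0.187, -0.596, 0.223] pointing down, gripper open.
Joint ranges: [-2.6, 2.6], [-0.5, 2.12], [-1.47, 1.34], [0.16, 2.42], [-1.27, 4.41], [0.06, 2.06], [-2.6, 2.6]. Speed limits (rad/s): [2.22, 2.22, 2.79, 2.79, 3.14, 3.14, 3.14].

### API

Orientations are given as a unit quaternion [x, y, z, w].
In Python, from bench import * gives the robot as it stands.
- The arm moves only by the tool step_arm, never from a script. Its arguments are lists of equal length, an entry for each row: "delta_pos": the shift along the world's x, y, z in units of 25 mm (1.0 is 25 mm), a list of three; "turn": the turn about the world's z in units of 0.12 rad (1.0 is 0.12 rad). In form: {"delta_pos": [[tx, ty, tz], ...], "turn": [turn, ...]}. A call has 1 to 12 rows; each row shifts and turns the commanded pose from where the row before left it; what a row does not reach is not made up. A row lasts 1/10 s, in which the tool goes at most 50 mm and 8.59 degrees, less where a joint would pass 70% of its speed; a pose out of reach is approached as far as the arm can. A call with a number of a shift or a turn outside -1 to 1 is refused whole. A call with a gripper value outside its range is refused whole. "grip" is the closure, from 0 (fully open) to 1 (shut), set as the call begins (left out, the last holds). The fingers move at their own pace and stop on an object; "newtons" is the grip in N (left out, the last holds). Time passes only in rows, so rows that do not move let the fingers close. It gives the time, the measured TCP pose, the force, the opening and the grip force at its end, in the units of the state.
- read_state(): the state, without advancing time (a new reading comes with each control period).
- camera(name): name is "scene" or "top"; returns a dict with "image" (480x640x3 uint8, red, green, blue), "z_map" (480x640 float32, m along the optical axis (not along the pixel's ray), 0 where there is no reading), "mtx" (3x3 intrinsics, pixels), "view" (4x4, takes a point from world to camera coordinates). Camera axes: x right, y up, looking along -z (the intrinsics and any distortion apply to the point x, -y, -z); pixel columns grow to the right and rows downward; lengths in m; the calibration is good to about 2 mm. A picture is of the moment at which its call begins.
- close_job(): hands the job in; it is judged then, once.
The state is a dict: "time": time; "joint_positions": joint angles; "joint_vel": joint speeds; "joint_torque": joint torques, N m; "ee_pos": TCP position; "eef_rot": TCP orientation; "ft_force": force on the tool from outside, world axes, zero at the start; "torque": the same for the moment, N m; "width": finger opening in m; "grip_force": force on a finger pad.
Only numpy, scipy, OpenCV 4.12 (cv2) and the standard library are available. Lean on these libraries where they do the work, as an engineer would, in place of code of your own. Each camera call takes 0.05 s, during which the arm holds its last target. There are 200 camera calls.

### The job

Two paint tins lying in the sloped gutters of the wooden rack have rolled down to the front lip. With the fingertips push each tin up its own gutter, over the crest, until it rests against the end stop and does not roll back; do not pick the tins up. Leave the flanged wire reel in the third gutter where it is, and do not shift the other things on the table.

Things in the scene. Friction and masses are not known exactly. Their poses are not given: they have to be found in the camera images.
- rack: Fixed wooden rack, 220 x 216 mm, three parallel gutters. Origin: centre of its underside, on the table; +x along the gutters to the end stop (away from the robot, yaw within 0.3 rad), z up. Lanes centred at y = -66, 0, +66 mm, each 48 mm wide between dividers 18 mm thick, 12 mm above the lane floor.
- rack_lip (a point): Middle lane's floor at the inner face of the front lip (rack x = -100 mm, z = 20 mm). The lip is 8 mm thick and only 7 mm higher than this point, in all lanes, so a fingertip passes over it behind a tin. From here the floor rises at 7 degrees to the crest.
- rack_crest (a point): Middle lane's floor at the crest (rack x = 45 mm, z = 38 mm). Beyond it the floor falls at 7 degrees to the end stop. A tin left short of the crest rolls back to the lip; past it, it rolls on and rests against the stop. All lanes are alike.
- rack_stop (a point): Middle lane's floor at the face of the end stop (rack x = 100 mm, z = 31 mm). The stop is a board across all lanes, 12 mm thick, 35 mm higher than this point.
- tin_a: Paint tin: plain closed metal cylinder, diameter 44 mm, length 46 mm, about 90 g, smooth, slippery, lying across a gutter so that it rolls along it. Origin: its centre; its y axis is the cylinder axis. Starts at rest against the front lip in any of the three lanes, centre at rack x = -86 mm, z = 44 mm; against the end stop its centre is at rack x = 78 mm, z = 56 mm.
- tin_b: Second paint tin, the same as tin_a, in another lane.
- reel: Empty metal wire reel in the remaining lane: two flanges of diameter 44 mm, 5 mm thick, on a thin core of diameter 18 mm, length over all 46 mm. Origin: its centre; y is its axis. It stays where it is, at the front lip.
- jar: Bystander: standing jar, diameter 66 mm, 85 mm tall, left (+y) of the rack. Origin: centre of its underside.
- thinner: Bystander: standing small bottle, diameter 44 mm, 115 mm tall, right (-y) of the rack. Origin: centre of its underside.
- pot: Bystander: a paint tin standing upright on the table right (-y) of the rack, diameter 44 mm, 46 mm tall; not part of the job. Origin: centre of its underside.
- driver: Bystander: screwdriver 160 mm long lying on the table left of the rack, along the rack. Origin: under its middle.
- tank: Bystander: scale model tank, about 100 x 52 x 40 mm, beyond the end stop. Origin: centre of its underside.
- diorama: Bystander: stepped display base 100 x 100 mm with a model truck, 62 mm tall, beyond the end stop. Origin: centre of its underside.
Not all that is in view belongs to the job. What is shaped like the tin_b but pink is not meant. What is shaped like the tin_a but turquoise is not meant.

How it is judged:
At the end, for the whole second after the job is handed in: Both tins lie at rest (under 20 mm/s) in their gutters against the end stop: centre at rack x between 68 and 84 mm (touching the stop: 78 mm) and z within 5 mm of 56 mm, tin axis within 0.15 rad of square across the gutter; the reel is within 15 mm of where it started, and at rest (x of tin_a in the frame of rack between 0.068 and 0.084 m and z of tin_a in the frame of rack between 0.0509171 and 0.0609171 m and angle between the y axis of each of tin_a, tin_b and the y axis of rack, either way round below 0.15 rad and linear speed of each of tin_a, tin_b, reel below 0.02 m/s and x of tin_b in the frame of rack between 0.068 and 0.084 m and z of tin_b in the frame of rack between 0.0509171 and 0.0609171 m and distance of reel from where it was at the start of the episode below 0.015 m).
It fails at once if tin_a is lifted (over about 15 mm off the gutter floor) or falls out of its gutter (z of tin_a in the frame of rack above 0.0748038 m or (x of tin_a in the frame of rack below -0.05 m and z of tin_a in the frame of rack above 0.0631392 m) or z of tin_a in the frame of rack below 0.0359322 m).
It fails at once if tin_b is lifted (over about 15 mm off the gutter floor) or falls out of its gutter (z of tin_b in the frame of rack above 0.0748038 m or (x of tin_b in the frame of rack below -0.05 m and z of tin_b in the frame of rack above 0.0631392 m) or z of tin_b in the frame of rack below 0.0359322 m).
It fails at once if reel is lifted (over about 15 mm off the gutter floor) or falls out of its gutter (z of reel in the frame of rack above 0.0748038 m or (x of reel in the frame of rack below -0.05 m and z of reel in the frame of rack above 0.0631392 m) or z of reel in the frame of rack below 0.0359322 m).
It fails at once if the reel is pushed away from its place (over 20 mm) (distance of reel from where it was at the start of the episode above 0.02 m).
It fails at once if another thing on the table is shifted by more than 20 mm (distance of any of jar, thinner, pot, driver, tank, diorama from where it was at the start of the episode above 0.02 m).
It also fails if it takes over 48 s, if anything falls off the work surface, if the arm or the gripper's body presses on something with over 40 N, if the wrist force passes 120 N, or if a joint passes its speed limit or range.

## Working session

There is one attempt and no reset: what is moved stays moved. The work goes in short steps, Python scripts to look and compute and a tool call to move; the robot and the scene stay as the last step left them, time stands still between calls to the robot, and variables do not carry over. Pictures are saved under pics/ and viewed, at most 10 in all, crops included, and the job is handed in when it is done.

Besides the shell and the picture viewer there is one more tool, called after "Emit:" in YAML: its name, and indented under it one key for each argument. step_arm: Moves the arm, as the interface text tells. Shifts and turns lie within -1 to 1; 1 stands for 25 mm of shift or 0.12 rad of turn. Its arguments: {"type":"object","properties":{"delta_pos":{"type":"array"},"turn":{"type":"array"},"grip":{"type":"number"},"newtons":{"type":"number"}},"required":["delta_pos","turn"]}

```bash
mkdir -p pics
python3 - <<'E'
from bench import *
import cv2,numpy as np
for n in ("top","scene"):
    c=camera(n); cv2.imwrite(f"pics/{n}0.png",c["image"][:,:,::-1]); np.savez(f"{n}0.npz",**c)
    print(n,c["mtx"].tolist(),np.round(c["view"],4).tolist())
s=read_state(); print(s["time"],s["ee_pos"],s["eef_rot"],s["width"])
E
```

```text
top [[487.30807483929505, 0.0, 326.91645271681233], [0.0, 487.30807483929505, 245.56655549212653], [0.0, 0.0, 1.0]] [[0.0257, -0.9996, 0.0126, 0.0143], [0.9983, 0.0263, 0.0518, -0.5614], [-0.0521, 0.0112, 0.9986, -1.0584], [0.0, 0.0, 0.0, 1.0]]
scene [[480.38821122006254, 0.0, 316.9191026509212], [0.0, 480.38821122006254, 240.82196858799932], [0.0, 0.0, 1.0]] [[0.4658, 0.8849, -0.0011, -0.2866], [-0.7621, 0.4018, 0.5077, 0.4019], [0.4497, -0.2356, 0.8615, -1.1784], [0.0, 0.0, 0.0, 1.0]]
0.1 [ 0.18684031 -0.59603475  0.22181813] [ 9.88485557e-01  1.51313820e-01 -1.29429344e-04 -6.44300215e-04] 0.0869966589829108
```

View pics/top0.png

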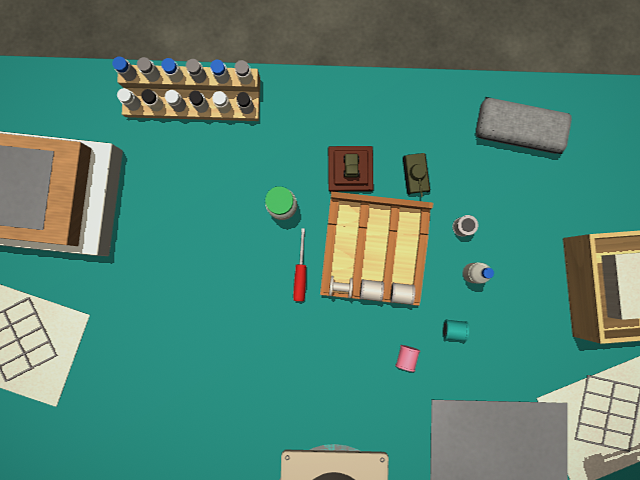

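View pics/scene0.png

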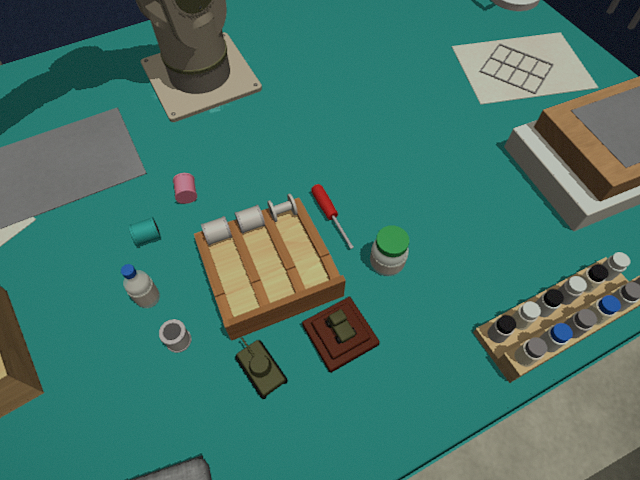

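The top view shows the rack, with corners at about (332,194), (432,206), (420,306) and (321,298). The reel is in the left lane at (341,287). The white tins are in the middle lane (372,290) and the right lane (403,293). Next I'll measure the rack pose.

```bash
cat > h.py <<'E'
import cv2,numpy as np
def cloud(c):
    """world xyz per pixel"""
    v,u=np.mgrid[0:480,0:640]; K=c["mtx"]; d=c["z_map"]
    p=np.stack([(u-K[0,2])/K[0,0]*d,-(v-K[1,2])/K[1,1]*d,-d],-1)
    V=c["view"]; return (p-V[:3,3])@V[:3,:3]
def white(c):
    h=cv2.cvtColor(c["image"],cv2.COLOR_RGB2HSV)
    return (h[...,1]<60)&(h[...,2]>110)
E
python3 - <<'E'
from h import *
for n in ("top","scene"):
    c=dict(np.load(n+"0.npz")); P=cloud(c); h=cv2.cvtColor(c["image"],cv2.COLOR_RGB2HSV)
    m=((h[...,0]>7)&(h[...,0]<32)&(h[...,1]>80)&(h[...,2]>70)&(P[...,2]>0.012)&(P[...,2]<.09)&(c["z_map"]>0))
    box=np.zeros_like(m); 
    if n=="top": box[185:315,310:440]=1
    else: box[190:340,185:350]=1
    m=(m&box).astype(np.uint8); k,l,st,_=cv2.connectedComponentsWithStats(m)
    i=1+st[1:,4].argmax(); q=P[l==i]; print(n,st[i])
    r=cv2.minAreaRect(q[:,:2].astype(np.float32)*1000); print(r)
    print("corners",cv2.boxPoints(r).round(1).tolist(),"z pct",np.percentile(q[:,2],[1,50,99]).round(4))
    w=(white(c)&(box>0)&(P[...,2]>.03)).astype(np.uint8); k,l,st,ce=cv2.connectedComponentsWithStats(w)
    for i in range(1,k):
        if st[i,4]>40:
            q=P[l==i]; print(st[i],ce[i].round(1),"mean",q.mean(0).round(4),"zmax",np.percentile(q[:,2],98).round(4))
E
```

```text
top [ 320  192  113  113 8916]
((555.08203125, -74.54752349853516), (215.7730712890625, 219.99005126953125), 85.36585235595703)
corners [[436.70001220703125, -173.1999969482422], [656.0, -191.0], [673.4000244140625, 24.100000381469727], [454.20001220703125, 41.900001525878906]] z pct [0.023  0.0358 0.068 ]
[329 276  24  22 231] [341.1 286.4] mean [ 0.4733 -0.0027  0.0588] zmax 0.0668
[361 279  23  21 407] [371.9 289.8] mean [ 0.4683 -0.0662  0.0708] zmax 0.0677
[392 283  23  21 402] [403.  293.2] mean [ 0.4626 -0.1323  0.0637] zmax 0.0674
scene [  194   198   151   141 11578]
((555.11962890625, -74.50393676757812), (216.04798889160156, 220.8933563232422), 85.35574340820312)
corners [[436.29998779296875, -173.1999969482422], [656.5, -191.10000610351562], [674.0, 24.200000762939453], [453.79998779296875, 42.099998474121094]] z pct [0.0167 0.0375 0.0688]
[268 194  29  25 243] [282.3 206.1] mean [ 0.4789 -0.0023  0.059 ] zmax 0.0679
[235 205  29  25 464] [249.7 217.1] mean [ 0.4753 -0.0678  0.0626] zmax 0.0679
[201 216  30  26 488] [215.6 228.9] mean [ 0.4689 -0.1333  0.061 ] zmax 0.068
```

Emit:
step_arm:
  delta_pos:
    - [0.37,0.78,0]
    - [0.37,0.78,0]
    - [0.37,0.78,0]
    - [0.37,0.78,0]
    - [0.37,0.78,0]
    - [0.37,0.78,0]
    - [0.37,0.78,0]
    - [0.37,0.78,0]
    - [0.37,0.78,0]
    - [0.37,0.78,0]
    - [0.37,0.78,0]
    - [0.37,0.78,0]
  turn: [-0.27,-0.27,-0.27,-0.27,-0.27,-0.27,-0.27,-0.27,-0.27,-0.27,-0.27,-0.24]
  grip: 1
  newtons: 10

```text
time: 1.3
ee_pos: [0.2981, -0.3614, 0.2223]
eef_rot: [0.999, -0.041, -0.0, -0.0]
ft_force: [-0.8, -0.4, 0.6]
width: 0.0026
grip_force: 0.0
```

Emit:
step_arm:
  delta_pos:
    - [0.37,0.78,0]
    - [0.37,0.78,0]
    - [0.37,0.78,0]
    - [0.37,0.78,0]
    - [0.37,0.78,0]
    - [0.37,0.78,0]
    - [0.37,0.78,0]
    - [0.37,0.78,0]
    - [0.37,0.78,0]
    - [0.37,0.78,0]
    - [0.37,0.78,0]
    - [0,0,0]
  turn: [0,0,0,0,0,0,0,0,0,0,0,0]

```text
time: 2.5
ee_pos: [0.4006, -0.1453, 0.2225]
eef_rot: [0.999, -0.039, 0.0, -0.0]
ft_force: [-0.3, 0.4, 0.1]
width: 0.0005
grip_force: 0.0
```

Emit:
step_arm:
  delta_pos:
    - [0.2,0.33,-0.7]
    - [0.2,0.32,-0.7]
    - [0,0,-0.7]
    - [0,0,-0.7]
    - [0,0,-0.7]
    - [0,0,-0.7]
    - [0,0,-0.7]
    - [0,0,-0.7]
    - [0,0,-0.7]
    - [0,0,-0.7]
    - [0,0,-0.5]
    - [0,0,0]
  turn: [0,0,0,0,0,0,0,0,0,0,0,0]

```text
time: 3.7
ee_pos: [0.4084, -0.1316, 0.0336]
eef_rot: [0.999, -0.041, -0.001, -0.0]
ft_force: [0.3, 0.4, 0.8]
width: 0.0004
grip_force: 0.0
```

Run:
```python
from bench import *
import cv2,numpy as np
c=camera("scene"); im=c["image"][120:360,120:440,::-1]; cv2.imwrite("pics/s1.png",cv2.resize(im,None,fx=2.4,fy=2.4))
```

```text
(no output)
```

View pics/s1.png

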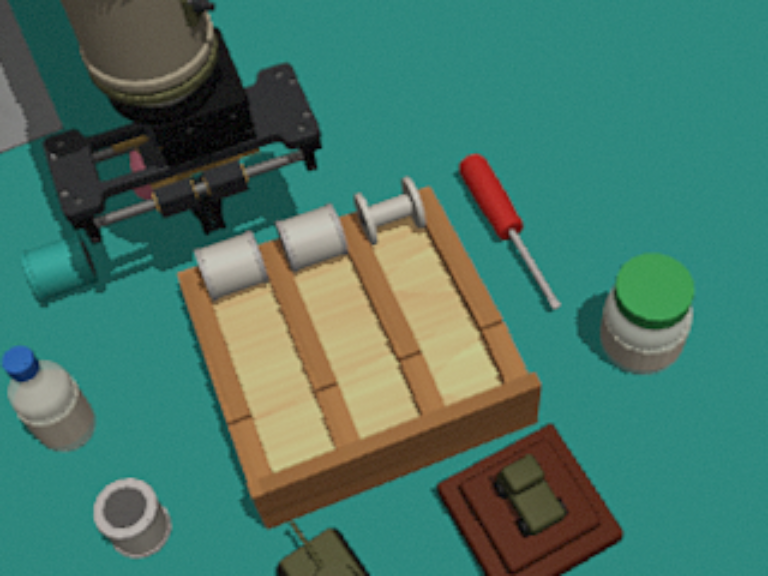

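The scene view shows the closed fingers low behind the right-lane tin, with the tin at about (230,265) in the crop. Everything else is clear, so I start pushing.

Emit:
step_arm:
  delta_pos:
    - [0,0.11,0.06]
    - [0.2,-0.016,0]
    - [0.2,-0.016,0]
    - [0.2,-0.016,0]
    - [0.2,-0.016,0]
    - [0.2,-0.016,0]
    - [0.2,-0.016,0.026]
    - [0.2,-0.016,0.026]
    - [0.2,-0.016,0.026]
    - [0.2,-0.016,0.026]
    - [0.2,-0.016,0.026]
    - [0.2,-0.016,0.026]
  turn: [0,0,0,0,0,0,0,0,0,0,0,0]

```text
time: 4.95
ee_pos: [0.4652, -0.1333, 0.0405]
eef_rot: [0.999, -0.041, 0.0, 0.0]
ft_force: [-0.4, 1.7, -0.5]
width: 0.0003
grip_force: 0.2
```

```bash
cat > look.py <<'E'
from bench import *
from h import *
import sys
R=np.array([[.99673,.0809,0],[-.0809,.99673,0],[0,0,1]]); O=np.array([.5551,-.0745,0])
s=read_state(); print("t",s["time"],"tcp rack",((s["ee_pos"]-O)@R).round(4),"F",np.round(s["ft_force"],1))
for n in ("top","scene"):
    c=camera(n); P=(cloud(c)-O)@R
    for y in (-.066,0,.066):
        m=white(c)&(abs(P[...,1]-y)<.026)&(abs(P[...,0])<.115)&(P[...,2]>.045)&(P[...,2]<.09)
        if m.sum()>20:
            q=P[m]; print(n,"lane",y,"n",m.sum(),"x %.4f..%.4f"%tuple(np.percentile(q[:,0],[3,97])),"y %.4f"%q[:,1].mean(),"zmax %.4f"%np.percentile(q[:,2],97))
    cv2.imwrite(f"pics/{n}_{sys.argv[1]}.png",c["image"][:,:,::-1])
E
python3 look.py a
```

```text
t 4.95 tcp rack [-0.0849 -0.0659  0.0405] F [-0.4  1.7 -0.5]
top lane -0.066 n 82 x -0.0456..-0.0331 y -0.0559 zmax 0.0703
top lane 0.066 n 217 x -0.1033..-0.0708 y 0.0663 zmax 0.0672
scene lane -0.066 n 511 x -0.0604..-0.0309 y -0.0659 zmax 0.0720
scene lane 0 n 276 x -0.0911..-0.0683 y 0.0009 zmax 0.0672
scene lane 0.066 n 245 x -0.0970..-0.0686 y 0.0661 zmax 0.0674
```

Emit:
step_arm:
  delta_pos:
    - [0.2,-0.016,0.026]
    - [0.2,-0.016,0.026]
    - [0.2,-0.016,0.026]
    - [0.2,-0.016,0.026]
    - [0.2,-0.016,0.026]
    - [0.2,-0.016,0.026]
    - [0.2,-0.016,0.026]
    - [0.2,-0.016,0.026]
    - [0.2,-0.016,0.026]
    - [0.2,-0.016,0.026]
    - [0.2,-0.016,0.026]
    - [0.2,-0.016,0.026]
  turn: [0,0,0,0,0,0,0,0,0,0,0,0]

```text
time: 6.25
ee_pos: [0.5252, -0.1381, 0.0483]
eef_rot: [0.999, -0.041, 0.0, 0.0]
ft_force: [-0.4, -0.0, -0.4]
width: 0.0004
grip_force: 0.2
```

Emit:
step_arm:
  delta_pos:
    - [0.2,-0.016,0.026]
    - [0.2,-0.016,0.026]
    - [0.2,-0.016,0.026]
    - [0.2,-0.016,0.026]
    - [0.2,-0.016,0.026]
    - [0.2,-0.016,0.026]
    - [0.2,-0.016,0.026]
    - [0.2,-0.016,0]
    - [0.2,-0.016,0]
    - [0.2,-0.016,0]
    - [0,0,0]
    - [0,0,0]
  turn: [0,0,0,0,0,0,0,0,0,0,0,0]

```text
time: 7.45
ee_pos: [0.5747, -0.142, 0.0527]
eef_rot: [0.999, -0.041, -0.0, -0.0]
ft_force: [-0.9, -0.3, 0.3]
width: 0.0003
grip_force: 0.0
```

```bash
python3 look.py b
```

```text
t 7.45 tcp rack [ 0.025  -0.0657  0.0527] F [-0.9 -0.3  0.3]
top lane -0.066 n 43 x 0.0831..0.0947 y -0.0523 zmax 0.0776
top lane 0 n 403 x -0.1061..-0.0692 y 0.0007 zmax 0.0678
top lane 0.066 n 215 x -0.1033..-0.0707 y 0.0662 zmax 0.0670
scene lane -0.066 n 609 x 0.0618..0.0949 y -0.0659 zmax 0.0796
scene lane 0 n 129 x -0.1009..-0.0736 y 0.0113 zmax 0.0677
scene lane 0.066 n 222 x -0.0982..-0.0701 y 0.0685 zmax 0.0678
```

Emit:
step_arm:
  delta_pos:
    - [0,0,0.55]
    - [0,0,0.55]
    - [0,0,0.55]
    - [0,0,0.55]
    - [-0.8,0.395,0]
    - [-0.8,0.395,0]
    - [-0.8,0.395,0]
    - [-0.8,0.395,0]
    - [-0.8,0.395,0]
    - [-0.8,0.395,0]
    - [-0.8,0.395,0]
    - [-0.8,0.395,0]
  turn: [0,0,0,0,0,0,0,0,0,0,0,0]

```text
time: 8.75
ee_pos: [0.4143, -0.0627, 0.1088]
eef_rot: [0.999, -0.041, 0.001, 0.0]
ft_force: [0.4, 1.1, 0.2]
width: 0.0007
grip_force: 0.0
```

Emit:
step_arm:
  delta_pos:
    - [0,0,0]
    - [0,0,0]
  turn: [0,0]

```text
time: 8.95
ee_pos: [0.4153, -0.0633, 0.1088]
eef_rot: [0.999, -0.041, 0.001, 0.001]
ft_force: [0.2, -0.0, 0.5]
width: 0.0006
grip_force: 0.0
```

```bash
python3 look.py c
```

```text
t 8.95 tcp rack [-0.1403 -0.0002  0.1088] F [ 0.2 -0.   0.5]
top lane -0.066 n 387 x 0.0581..0.0935 y -0.0660 zmax 0.0792
top lane 0 n 398 x -0.1058..-0.0692 y 0.0006 zmax 0.0670
top lane 0.066 n 216 x -0.1033..-0.0717 y 0.0662 zmax 0.0661
scene lane -0.066 n 607 x 0.0622..0.0946 y -0.0658 zmax 0.0795
scene lane 0 n 476 x -0.0998..-0.0683 y 0.0001 zmax 0.0677
scene lane 0.066 n 244 x -0.0975..-0.0685 y 0.0661 zmax 0.0676
```

Emit:
step_arm:
  delta_pos:
    - [0,0,-0.65]
    - [0,0,-0.65]
    - [0,0,-0.65]
    - [0,0,-0.6]
    - [0,0,-0.4]
    - [0,0,0]
    - [0.2,-0.016,0]
    - [0.2,-0.016,0]
    - [0.2,-0.016,0]
    - [0.2,-0.016,0]
    - [0.2,-0.016,0]
    - [0.2,-0.016,0.026]
  turn: [0,0,0,0,0,0,0,0,0,0,0,0]

```text
time: 10.25
ee_pos: [0.4451, -0.0655, 0.0348]
eef_rot: [0.999, -0.041, -0.0, 0.0]
ft_force: [-0.3, -0.0, -0.1]
width: 0.0002
grip_force: 0.2
```

Emit:
step_arm:
  delta_pos:
    - [0.2,-0.016,0.026]
    - [0.2,-0.016,0.026]
    - [0.2,-0.016,0.026]
    - [0.2,-0.016,0.026]
    - [0.2,-0.016,0.026]
    - [0.2,-0.016,0.026]
    - [0.2,-0.016,0.026]
    - [0.2,-0.016,0.026]
    - [0.2,-0.016,0.026]
    - [0.2,-0.016,0.026]
    - [0.2,-0.016,0.026]
    - [0.2,-0.016,0.026]
  turn: [0,0,0,0,0,0,0,0,0,0,0,0]

```text
time: 11.45
ee_pos: [0.5052, -0.0703, 0.0426]
eef_rot: [0.999, -0.041, 0.0, 0.0]
ft_force: [-0.2, -0.1, 1.2]
width: 0.0005
grip_force: 0.2
```

```bash
python3 look.py d
```

```text
t 11.45 tcp rack [-0.0501  0.0001  0.0426] F [-0.2 -0.1  1.2]
top lane -0.066 n 387 x 0.0579..0.0934 y -0.0659 zmax 0.0787
top lane 0.066 n 77 x -0.1058..-0.0865 y 0.0633 zmax 0.0666
scene lane -0.066 n 609 x 0.0618..0.0946 y -0.0658 zmax 0.0793
scene lane 0 n 507 x -0.0255..0.0039 y 0.0000 zmax 0.0765
scene lane 0.066 n 32 x -0.0867..-0.0703 y 0.0792 zmax 0.0628
```

Emit:
step_arm:
  delta_pos:
    - [0.2,-0.016,0.035]
    - [0.2,-0.016,0.035]
    - [0.2,-0.016,0.035]
    - [0.2,-0.016,0.035]
    - [0.2,-0.016,0.035]
    - [0.2,-0.016,0.035]
    - [0.2,-0.016,0.035]
    - [0.2,-0.016,0.035]
    - [0.2,-0.016,0.035]
    - [0.2,-0.016,0.035]
    - [0.2,-0.016,0.035]
    - [0.2,-0.016,0.035]
  turn: [0,0,0,0,0,0,0,0,0,0,0,0]

```text
time: 12.75
ee_pos: [0.5652, -0.0752, 0.0531]
eef_rot: [0.999, -0.041, 0.0, 0.0]
ft_force: [-0.2, 0.6, 0.8]
width: 0.0004
grip_force: 0.0
```

Emit:
step_arm:
  delta_pos:
    - [0.2,-0.016,0]
    - [0.2,-0.016,0]
    - [0.2,-0.016,0]
    - [0,0,0]
    - [0,0,0]
    - [0,0,0]
    - [0,0,0.5]
    - [0,0,0.8]
    - [0,0,0.8]
    - [0,0,0.8]
    - [0,0,0.8]
    - [0,0,0.8]
  turn: [0,0,0,0,0,0,0,0,0,0,0,0]

```text
time: 13.95
ee_pos: [0.5797, -0.0762, 0.1675]
eef_rot: [0.999, -0.041, 0.0, 0.0]
ft_force: [0.7, 0.5, 0.0]
width: 0.0001
grip_force: 0.0
```

Emit:
step_arm:
  delta_pos:
    - [-0.8,0,0]
    - [-0.8,0,0]
    - [-0.8,0,0]
    - [-0.8,0,0]
    - [-0.8,0,0]
    - [0,0,0]
    - [0,0,0]
  turn: [0,0,0,0,0,0,0]

```text
time: 14.65
ee_pos: [0.4801, -0.0765, 0.1665]
eef_rot: [0.999, -0.041, 0.001, 0.001]
ft_force: [0.4, -0.0, 0.9]
width: 0.0002
grip_force: 0.0
```

```bash
python3 look.py e
```

```text
t 14.65 tcp rack [-0.0746 -0.008   0.1665] F [ 0.4 -0.   0.9]
top lane -0.066 n 388 x 0.0580..0.0934 y -0.0659 zmax 0.0791
top lane 0 n 384 x 0.0578..0.0936 y 0.0000 zmax 0.0789
top lane 0.066 n 48 x -0.1049..-0.0686 y 0.0864 zmax 0.0668
scene lane -0.066 n 611 x 0.0624..0.0948 y -0.0659 zmax 0.0792
scene lane 0 n 572 x 0.0621..0.0947 y -0.0001 zmax 0.0794
scene lane 0.066 n 244 x -0.0954..-0.0679 y 0.0664 zmax 0.0680
```

View pics/scene_e.png

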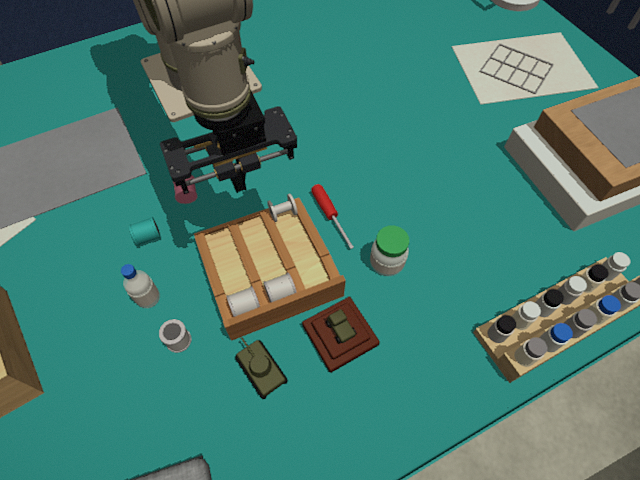

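The view shows both tins against the end stop at (243,302) and (279,288). The reel is still at the lip at (283,207), and nothing else has moved.

```bash
python3 -c "
from bench import *
print(close_job())"
```

```text
the job is handed in; nothing more can be done
None
```

Both tins were pushed over the crest and rest against the end stop, the reel and the other things look unmoved in the last camera check, and the job is handed in (no verdict was returned).

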